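# Open the ochre glaze bottle's safety cap and hold it over the neck

## Robot

A 6-joint arm with a two-finger parallel gripper is mounted at the origin on the work surface. World frame = base frame: x ahead of the robot, y to its left, z up, the work surface at z = 0. Lengths are in m, angles in rad, forces in N, time in s.
With the tool pointing down it reaches from about 0.375 to 0.925 m from the base axis. Payload 5.7 kg.
Tool frame: the origin (TCP) lies on the centre line of the jaws, within the pads' length; the fingertips stand 14 mm ahead of it and the grasp point (between the pads) lies 5 mm behind it (env.tip_extent is the z of the fingertips in the tool frame, in m); z points along the fingers, y is the line along which they close (so a half turn about z gives the same grasp; the last joint's range is limited). The gripper opens to 88 mm and grips with 3 to 60 N. Pads are 20 mm wide; open, the fingers measure 115 mm over their backs; the gripper's body (75 mm by 178 mm) begins 61 mm behind the grasp point.
Start: joints at [-1.424, 0.359, 1.51, -0, 1.272, -0.115], TCP at [0.155, -0.58, 0.237] pointing down, gripper open.
Joint ranges: [-2.97, 2.97], [-1.01, 2.36], [0.21, 2.38], [-0.96, 4.11], [0.2, 2.71], [-2.98, 2.98]. Speed limits (rad/s): [2.39, 2.39, 3.14, 3.14, 3.14, 3.14].

## Interface

Orientations are given as a unit quaternion [x, y, z, w].
In Python, from bench import env, cam gives the robot as it stands (env), with the cameras (cam). Calls block until the motion is done:
- env.move_ptp(position, orientation): joint-space move of the TCP to a pose.
- env.servo_line(position, orientation=None, rate=0.15, contact_N=None): straight line of the TCP; orientation=None keeps the orientation; rate is the mean speed in m/s. With contact_N (N) it stops when the force on the tool has changed by that much, and returns True; else False.
- env.goto_joints(angles): joint-space move.
- env.move_gripper(opening): finger opening in m; the grip force is fixed at half the most; returns when the fingers have stopped.
- env.sleep(seconds).
- env.inverse_kinematics(position, orientation): joint angles nearest the present ones, or None.
- env.observe(): the state.
- cam.capture(name): name is "scene" or "top"; returns a dict with "image" (400x640x3 uint8, blue, green, red), "range_z" (400x640 float32, m along the optical axis (not along the pixel's ray), 0 where there is no reading), "intrinsics" (3x3 intrinsics, pixels), "R" (3x3) and "t" (3): a world point X has camera coordinates R X + t. Camera axes: x right, y down, z forward; pixel columns grow to the right and rows downward; lengths in m; the calibration is good to about 2 mm. A picture is of the moment at which its call begins.
A pose or a line that the arm cannot do raises env.PlanningError and nothing moves.
- env.close_job(): hands the job in; it is judged then, once.
The state is a dict: "clock": time; "joint_pos": joint angles; "qvel": joint speeds; "joint_torque": joint torques, N m; "position": TCP position; "orientation": TCP orientation; "force": force on the tool from outside, world axes, zero at the start; "torque": the same for the moment, N m; "finger_gap": finger opening in m; "grip_force": force on a finger pad.
Only numpy, scipy, OpenCV 4.12 (cv2) and the standard library are available. Lean on these libraries where they do the work, as an engineer would, in place of code of your own. Each camera call takes 0.05 s, during which the arm holds its last target. There are 200 camera calls.

## Task

Open the ochre glaze bottle: push its safety cap down against the spring, keep it down while you twist it anticlockwise until it is free, then lift it straight off. Finish holding the cap still and level in the gripper, about 8 cm straight above the bottle's neck so that it drips back in; do not let go. Leave the cream bottle untouched and the mugs, brush and rib where they are.

Things in the scene. Friction and masses are not known exactly. Their poses are not given: they have to be found in the camera images.
- ochre_bottle: Glaze bottle, mustard-ochre body 84 mm across, clamped fast in a steel holder (plate 110 mm square; ring 94 mm across, 38 mm high). Origin under the holder's centre, on the table; z up the axis. Collar under the cap 68 mm across, top at z = 118 mm. The one to open. Locked, its cap's lower edge is at z = 128 mm and the cap's axes are parallel to the bottle's.
- cap: White round push-and-turn cap on the ochre bottle, 64 mm across, 28 mm tall, about 80 g. Origin at the centre of its lower edge, z up. Must be 6.5 mm down or more (7 to 9 best) to turn past a few degrees. Kept down and turned anticlockwise seen from above by 40 to 80 degrees (60 best), it is free to lift straight up. Clockwise it is blocked; not kept down, it stays locked.
- grip (a point): Middle of the black round upright grip on the cap: 28 mm across, 22 mm tall, rising from the middle of the cap's flat top; a thin black pointer line on the flat top marks the cap's +x. The point is 39 mm above the cap's lower edge and 11 mm above its flat top, on which fingertips beside the grip can push (18 mm wide ledge). Axes as the cap's.
- press_disc (a joint): How far the sprung disc in the neck, on which the cap's top rests, is pushed down, in m: 0 at rest to 0.009 at the stop. It takes about 4 N to start and 10 N at the stop, more if the cap is gripped off-centre and binds on the neck.
- mouth (a point): Centre of the top of the ochre bottle's white neck (50 mm across with its lugs), 142.5 mm above the table; z up.
- cream_bottle: Glaze bottle, cream-white body 84 mm across, clamped fast in a steel holder (plate 110 mm square; ring 94 mm across, 38 mm high). Origin under the holder's centre, on the table; z up the axis. Collar under the cap 68 mm across, top at z = 118 mm. Same look of cap and grip (top at 178 mm). It stays shut: do not touch it.
- mug_ochre_a: Ochre glazed mug standing upright, 86 mm across, 82 mm tall, handle reaching 73 mm towards its +y; origin at the centre of its underside. A bystander.
- mug_ochre_b: Ochre glazed mug standing upright, 86 mm across, 82 mm tall, handle reaching 73 mm towards its +y; origin at the centre of its underside. A bystander.
- mug_cream_a: Speckled cream glazed mug standing upright, 86 mm across, 82 mm tall, handle reaching 73 mm towards its +y; origin at the centre of its underside. A bystander.
- mug_cream_b: Speckled cream glazed mug standing upright, 86 mm across, 82 mm tall, handle reaching 73 mm towards its +y; origin at the centre of its underside. A bystander.
- brush: Glaze brush lying on the table along its x, some 200 mm long; origin under its middle. A bystander.
- wood_rib: Flat wooden rib (shaping tool) 100 x 50 x 8 mm lying on the table; origin at the centre of its underside. A bystander.

How it is judged:
By the outcome, as a careful person would: the job done as asked, in the order asked, and still so for the second after the job is handed in, while the arm keeps its last pose, push and grip.
It also fails if it takes over 35 s, if anything falls off the work surface, if the arm or the gripper's body presses on something with over 40 N, if the wrist force passes 120 N, or if a joint passes its speed limit or range.

## Working session

There is one attempt and no reset: what is moved stays moved. The work goes in short steps, each a Python script; the robot and the scene stay as the last script left them, time stands still between calls to the robot, and variables do not carry over. Pictures are saved under pics/ and viewed, at most 10 in all, crops included, and the job is handed in when it is done.

```bash
mkdir -p pics; ls; python3 - <<'E'
from bench import env, cam
import cv2,numpy as np
for n in("scene","top"):
    c=cam.capture(n); cv2.imwrite(f"pics/{n}0.png",c["image"]); np.savez(f"{n}0.npz",**c)
    print(n,c["intrinsics"].round(1).tolist(),c["R"].round(3).tolist(),c["t"].round(3).tolist(),(c["range_z"]>0).mean())
print(env.observe(),env.tip_extent)
E
```

```text
bench.py
pics
scene [[488.4, 0.0, 317.4], [0.0, 488.4, 197.6], [0.0, 0.0, 1.0]] [[0.857, 0.515, 0.017], [0.336, -0.534, -0.776], [-0.39, 0.67, -0.631]] [-0.488, -0.076, 1.914] 0.99466015625
top [[365.5, 0.0, 319.3], [0.0, 365.5, 193.2], [0.0, 0.0, 1.0]] [[-0.022, -1.0, 0.002], [-0.998, 0.021, -0.066], [0.066, -0.004, -0.998]] [0.008, 0.593, 1.286] 0.995921875
{'clock': 0.1, 'joint_pos': array([-1.42407913e+00,  3.59425926e-01,  1.51131790e+00, -2.57712766e-06,
        1.27251853e+00, -1.15095587e-01]), 'qvel': array([-2.80237657e-04, -2.68594370e-03, -2.46696782e-03,  5.76758040e-04,
        1.38597606e-03,  9.88764792e-05]), 'joint_torque': array([ 9.37475925e-04, -5.16359746e+01, -2.71405524e+01,  6.77070650e-02,
        2.76631635e-02, -2.73617144e-05]), 'position': array([ 0.15520443, -0.57895248,  0.23590024]), 'orientation': array([ 9.91443592e-01,  1.30533164e-01, -1.44302798e-05, -8.34725113e-04]), 'force': array([0.4485382 , 0.62739548, 0.26045854]), 'torque': array([ 0.01672577, -0.00656827,  0.03549011]), 'grip_force': 0.0, 'finger_gap': 0.08779138997473274} 0.014
```

View pics/scene0.png

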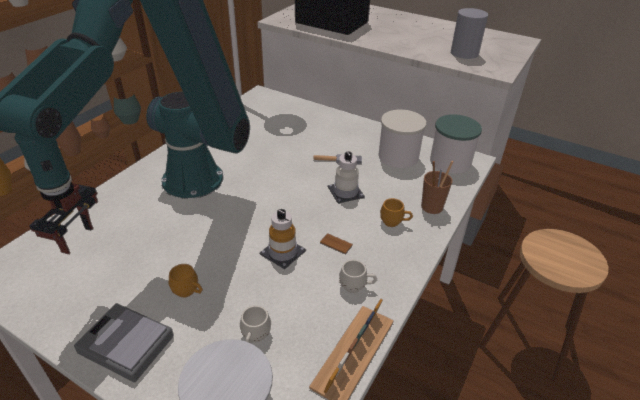

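View pics/top0.png

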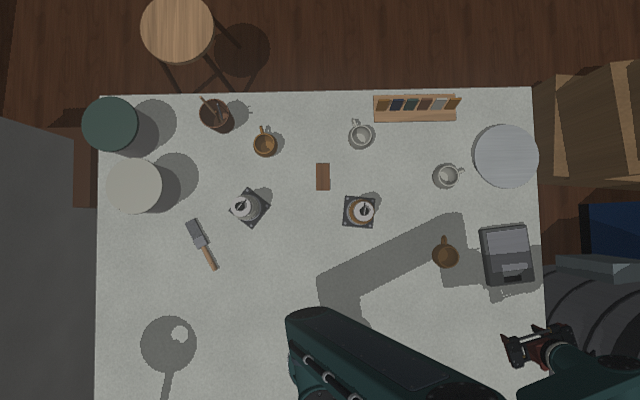

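The scene view shows the ochre bottle at about (283,240) with its cap at (282,220). In the top view the bottle is at (360,212) and its cap at (364,211). The cream bottle is at (347,178) in the scene view and (243,207) in the top view. Next I'll enlarge both views of the ochre bottle.

```bash
python3 - <<'E'
import cv2,numpy as np
a=cv2.imread("pics/scene0.png")[200:270,250:320]; b=cv2.imread("pics/top0.png")[187:237,335:385]
cv2.imwrite("pics/crop1.png",np.hstack([cv2.resize(x,(400,400),interpolation=cv2.INTER_NEAREST) for x in(a,b)]))
E
```

```text
(no output)
```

View pics/crop1.png

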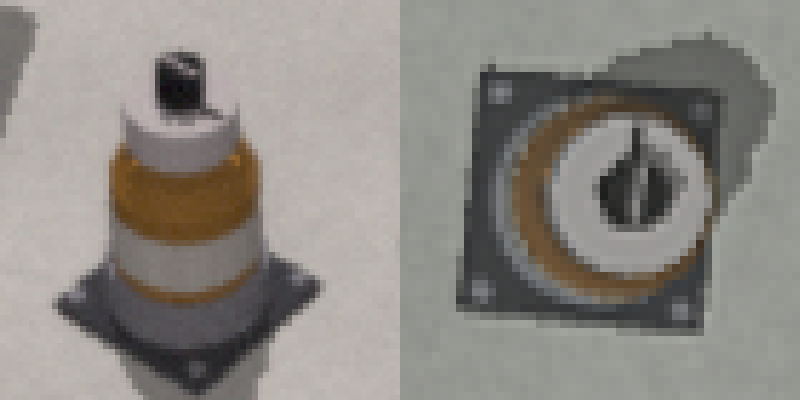

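The enlarged view shows the plate square to within a few degrees. The cap centre is at top-view pixel (364.4,211), and its pointer line points up in that image, roughly world +x. Now I'll measure it in both views.

```bash
cat > h.py <<'E'
import cv2,numpy as np
from scipy.spatial.transform import Rotation as Rot
def load(n): return dict(np.load(n+"0.npz"))
def ray(c,uv):
    d=c["R"].T@np.linalg.solve(c["intrinsics"],[uv[0],uv[1],1.]); return -c["R"].T@c["t"],d
def onz(c,uv,z):
    o,d=ray(c,uv); return o+d*(z-o[2])/d[2]
def tri(r1,r2):
    A=np.c_[r1[1],-r2[1]]; s=np.linalg.lstsq(A,r2[0]-r1[0],rcond=None)[0]
    p,q=r1[0]+s[0]*r1[1],r2[0]+s[1]*r2[1]; return (p+q)/2,np.linalg.norm(p-q)
def cloud(c):
    v,u=np.mgrid[0:400,0:640]; z=c["range_z"]; K=c["intrinsics"]
    P=np.stack([(u-K[0,2])/K[0,0]*z,(v-K[1,2])/K[1,1]*z,z],-1)
    return (P-c["t"])@c["R"]
def down(yaw):  # tool z down, tool y at world angle yaw+90deg side
    return (Rot.from_euler("z",yaw)*Rot.from_quat([1,0,0,0])).as_quat()
E
python3 - <<'E'
from h import *
S,T=load("scene"),load("top")
def blob(c,m,near):
    n,l,st,ce=cv2.connectedComponentsWithStats(m.astype(np.uint8)); 
    i=min(range(1,n),key=lambda i:np.hypot(*(ce[i]-near))-0.02*min(st[i,4],400)); return l==i,st[i],ce[i]
for n,c,box in(("scene",S,(200,270,250,320)),("top",T,(187,237,335,385))):
    hsv=cv2.cvtColor(c["image"],cv2.COLOR_BGR2HSV); P=cloud(c)
    w=np.zeros((400,640),bool); w[box[0]:box[1],box[2]:box[3]]=1
    for lab,m in(("flat",w&(abs(P[...,2]-.156)<.006)),("grip",w&(P[...,2]>.167))):
        q=P[m]; v,u=np.where(m); print(n,lab,m.sum(),"med",np.median(q,0).round(4),"min",q.min(0).round(4),"max",q.max(0).round(4),"uv",u.mean().round(2),v.mean().round(2),u.min(),u.max(),v.min(),v.max())
        if lab=="flat":
            A=np.c_[q[:,:2],np.ones(len(q))]; k=np.linalg.lstsq(A,q[:,2],rcond=None)[0]; print(" slope",k.round(3))
    blk=w&(hsv[...,2]<70)&(P[...,2]>.14); v,u=np.where(blk); print(n,"black",blk.sum(),u.mean(),v.mean(),u.min(),u.max(),v.min(),v.max())
    c["blk"]=blk
    # cap outline in top view : fit circle to everything above z=.14
    if n=="top":
        m=(w&(P[...,2]>.15)).astype(np.uint8); cn=max(cv2.findContours(m,0,1)[0],key=cv2.contourArea)
        e=cv2.fitEllipse(cn); print("cap ellipse",e); print("cap centre at .156",onz(c,e[0],.156))
    # plate
    pl=w&(abs(P[...,2]-.006)<.02)&(hsv[...,2]<95)
    v,u=np.where(pl); r=cv2.minAreaRect(np.c_[u,v].astype(np.float32)); print("plate",r,onz(c,r[0],.005))
    tab=P[300:330,200:260] if n=="scene" else P[280:310,120:180]
    print("table z",np.median(P[250:260,300:340,2]))
E
```

```text
scene flat 170 med [ 0.5325 -0.1568  0.1542] min [ 0.4926 -0.1816  0.1501] max [ 0.5555 -0.1183  0.1614] uv 281.28 218.4 271 291 211 225
 slope [0.011 0.001 0.149]
scene grip 69 med [ 0.528  -0.1525  0.1758] min [ 0.5119 -1.0728  0.1673] max [ 1.1904 -0.1342  1.1564] uv 281.09 214.96 251 312 205 258
scene black 52 281.1730769230769 215.82692307692307 278 294 210 258
plate ((282.8695068359375, 257.0420837402344), (22.150827407836914, 45.099884033203125), 86.18592071533203) [ 0.54065372 -0.1710863   0.005     ]
table z -0.0019112559514521616
top flat 246 med [ 0.5239 -0.1424  0.1562] min [ 0.4925 -0.175   0.1506] max [ 0.5533 -0.1136  0.1612] uv 363.29 211.22 354 373 202 221
 slope [ 0.008 -0.001  0.152]
top grip 78 med [ 0.5209 -0.1406  0.1785] min [ 0.5068 -0.1561  0.1673] max [ 0.5367 -0.      1.3227] uv 364.04 211.69 336 382 188 236
top black 47 363.72340425531917 210.19148936170214 360 368 203 214
cap ellipse ((363.42730712890625, 211.25518798828125), (18.99820899963379, 19.348506927490234), 123.92998504638672)
cap centre at .156 [ 0.52359896 -0.14400107  0.156     ]
plate ((358.6485290527344, 209.5148468017578), (30.846153259277344, 34.12977600097656), 5.710593223571777) [ 0.5324061  -0.14560312  0.005     ]
table z -0.0002840188609157366
```

```bash
python3 - <<'E'
from h import *
S,T=load("scene"),load("top")
PS,PT=cloud(S),cloud(T)
def cen(c,P,lo,hi,box):
    m=np.zeros((400,640),bool); m[box[0]:box[1],box[2]:box[3]]=1; m&=(P[...,2]>lo)&(P[...,2]<hi)
    n,l,st,ce=cv2.connectedComponentsWithStats(m.astype(np.uint8)); i=1+st[1:,4].argmax(); return ce[i],st[i]
bs,bt=(200,240,265,300),(195,228,348,380)
for lo,hi in((.172,.186),(.151,.186)):
    a,sa=cen(S,PS,lo,hi,bs); b,sb=cen(T,PT,lo,hi,bt)
    print(a,sa,b,sb,tri(ray(S,a),ray(T,b)))
print("disc",tri(ray(S,(281.3,218.6)),ray(T,(363.4,211.25))))
print("scene on .156",onz(S,(281.3,218.6),.156),"top",onz(T,(363.4,211.25),.156))
for c,pts in((T,[(482,70),(720,95),(702,330),(458,310)]),(S,[(55,300),(197,393),(322,287)])):
    k,o=(8,(335-400/8,187)) if c is T else (400/70,(250,200))
    print("plate",np.array([onz(c,(o[0]+x/k-.5,o[1]+y/k-.5),.006)[:2] for x,y in pts]).round(4).tolist())
from bench import env, cam
p=np.array([.5236,-.145,.25])
for d in range(-180,181,20):
    q=env.inverse_kinematics(p,down(np.radians(d))); print(d,None if q is None else np.round(q,2))
E
```

```text
[281.         211.62222222] [277 209   9   7  45] [364.20634921 211.11111111] [360 207   9   9  63] (array([ 0.52292352, -0.14500648,  0.17229992]), np.float64(0.002009232787465799))
[281.27111111 216.68      ] [271 209  21  17 225] [363.43450479 211.23003195] [354 202  20  20 313] (array([ 0.52302336, -0.14503658,  0.15164511]), np.float64(0.0017169589174700296))
disc (array([ 0.52318428, -0.14575306,  0.14430179]), np.float64(0.0014382934786492533))
scene on .156 [ 0.53027546 -0.15681889  0.156     ] top [ 0.52361736 -0.14391447  0.156     ]
plate [[0.5849, -0.0968], [0.5713, -0.2038], [0.466, -0.1924], [0.4773, -0.0832]]
plate [[0.4625, -0.194], [0.5717, -0.2106], [0.5868, -0.1043]]
-180 [-0.4   0.27  1.62 -0.    1.26 -1.97]
-160 [-0.4   0.27  1.62 -0.    1.26 -2.32]
-140 [-0.4   0.27  1.62 -0.    1.26 -2.67]
-120 None
-100 [-0.4   0.27  1.62 -0.    1.26  2.92]
-80 [-0.4   0.27  1.62 -0.    1.26  2.57]
-60 [-0.4   0.27  1.62 -0.    1.26  2.22]
-40 [-0.4   0.27  1.62 -0.    1.26  1.87]
-20 [-0.4   0.27  1.62 -0.    1.26  1.52]
0 [-0.4   0.27  1.62 -0.    1.26  1.17]
20 [-0.4   0.27  1.62 -0.    1.26  0.82]
40 [-0.4   0.27  1.62 -0.    1.26  0.48]
60 [-0.4   0.27  1.62 -0.    1.26  0.13]
80 [-0.4   0.27  1.62 -0.    1.26 -0.22]
100 [-0.4   0.27  1.62 -0.    1.26 -0.57]
120 [-0.4   0.27  1.62 -0.    1.26 -0.92]
140 [-0.4   0.27  1.62 -0.    1.26 -1.27]
160 [-0.4   0.27  1.62 -0.    1.26 -1.62]
180 [-0.4   0.27  1.62 -0.    1.26 -1.97]
```

The measured grip centre is (0.523, -0.145), level, with its height consistent with the text. I'll approach with the jaws at 42 mm and feel for the ledge.

```bash
cat >> h.py <<'E'
def st(env,l=""):
    o=env.observe(); print(l,"t",round(o["clock"],2),"p",o["position"].round(4),"yaw",round(np.degrees((Rot.from_quat(o["orientation"])*Rot.from_quat([1,0,0,0]).inv()).as_euler("ZYX")[0]),1),"F",o["force"].round(1),"M",o["torque"].round(2),"gap",round(o["finger_gap"],4),"gf",round(o["grip_force"],1)); return o
E
python3 - <<'E'
from h import *; from bench import env, cam
env.move_gripper(.044)
env.move_ptp([.523,-.145,.215],down(np.radians(20))); env.sleep(.3); st(env,"hover")
for n,b in(("scene",(190,270,240,340)),("top",(177,237,320,395))):
    im=cam.capture(n)["image"][b[0]:b[1],b[2]:b[3]]; cv2.imwrite(f"pics/{n}_h.png",cv2.resize(im,None,fx=6,fy=6,interpolation=cv2.INTER_CUBIC))
E
```

```text
hover t 3.27 p [ 0.5229 -0.1455  0.215 ] yaw 20.0 F [-0.4  0.4  0. ] M [-0.01 -0.01  0.  ] gap 0.0441 gf 0.0
```

View pics/scene_h.png

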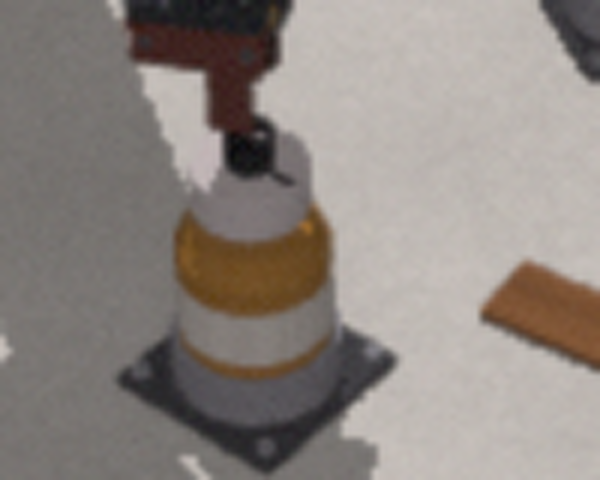

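The scene crop shows the near finger at (230,100), just above and beside the grip at (250,150). That matches the expected offset, so I'll descend to the ledge.

```bash
python3 - <<'E'
from h import *; from bench import env, cam
env.servo_line([.523,-.145,.180],rate=.05,contact_N=4); st(env,"above")
print(env.servo_line([.523,-.145,.164],rate=.015,contact_N=2.5)); st(env,"touch")
o=env.observe()["position"]
env.servo_line([.523,-.145,o[2]+.0015],rate=.03); env.sleep(.2);st(env,"up")
env.move_gripper(0.02); env.sleep(.2); st(env,"closed")
E
```

```text
above t 4.22 p [ 0.5232 -0.1451  0.1801] yaw 20.0 F [-0.5  0.6  0.3] M [-0.02 -0.05  0.01] gap 0.044 gf 0.0
True
touch t 4.96 p [ 0.523  -0.145   0.1689] yaw 20.0 F [-0.3 -0.2  3.6] M [-0.05 -0.09 -0.1 ] gap 0.0443 gf 1.7
up t 5.41 p [ 0.523  -0.145   0.1704] yaw 20.0 F [-0.3  0.3  2.6] M [0.   0.04 0.02] gap 0.0439 gf 1.1
closed t 6.02 p [ 0.5231 -0.145   0.1704] yaw 20.0 F [-0.4 -0.9  2.5] M [-0.14 -0.07 -0.01] gap 0.0272 gf 30.2
```

Good centring along this closing axis, with under 1.5 N of side load. I'll check the other axis by regripping at 90°.

```bash
python3 - <<'E'
from h import *; from bench import env, cam
env.move_gripper(.044)
env.servo_line([.523,-.145,.173],rate=.03); st(env,"free")
env.move_ptp([.523,-.145,.173],down(np.radians(110))); st(env,"rot")
env.servo_line([.523,-.145,.1704],rate=.03); env.sleep(.2); st(env,"dn")
env.move_gripper(0.02); env.sleep(.2); st(env,"closed")
E
```

```text
free t 6.75 p [ 0.523  -0.1451  0.173 ] yaw 20.0 F [ 0.1 -0.7 -0.6] M [-0.01  0.02 -0.02] gap 0.0441 gf 0.0
rot t 8.15 p [ 0.523  -0.145   0.1729] yaw 109.9 F [ 0.1  0.1 -0.2] M [-0.06 -0.18  0.05] gap 0.0441 gf 0.0
dn t 8.6 p [ 0.5231 -0.145   0.1704] yaw 110.0 F [-0.   0.1  0.4] M [-0.08 -0.17  0.01] gap 0.0438 gf 0.3
closed t 9.21 p [ 0.523  -0.1449  0.1704] yaw 110.0 F [0.5 0.4 0.2] M [ 0.07 -0.2   0.01] gap 0.0275 gf 30.1
```

Centred on both axes. Now I'll press 8 mm.

```bash
python3 - <<'E'
from h import *; from bench import env, cam
for z in(.1675,.165,.163,.162):
    hit=env.servo_line([.523,-.145,z],rate=.02,contact_N=25); env.sleep(.1); st(env,hit)
    if hit: break
E
```

```text
False t 9.6 p [ 0.523  -0.145   0.1676] yaw 110.0 F [-0.8  1.6  4.1] M [ 0.16 -0.07  0.01] gap 0.0275 gf 30.5
False t 9.97 p [ 0.523  -0.145   0.1652] yaw 110.0 F [-1.2  1.4  5.3] M [ 0.21 -0.01 -0.02] gap 0.0274 gf 30.8
False t 10.32 p [ 0.5231 -0.145   0.1634] yaw 110.0 F [-1.9  0.5  6.1] M [0.22 0.14 0.02] gap 0.0272 gf 30.9
False t 10.68 p [ 0.523  -0.145   0.1624] yaw 110.0 F [-1.3  1.5  8.1] M [0.26 0.18 0.02] gap 0.0277 gf 31.0
```

```bash
python3 - <<'E'
from h import *; from bench import env, cam
env.servo_line([.523,-.145,.1611],rate=.02,contact_N=20); env.sleep(.15); st(env)
for y in(118,130):
    env.servo_line([.523,-.145,.1611],down(np.radians(y)),rate=.05); env.sleep(.1); st(env,y)
E
```

```text
t 11.07 p [ 0.5231 -0.145   0.1616] yaw 110.0 F [-1.9  1.3  8.9] M [0.24 0.2  0.02] gap 0.0272 gf 31.1
118 t 11.47 p [ 0.5234 -0.1453  0.1618] yaw 118.0 F [-1.1  1.6  8.8] M [0.12 0.06 0.08] gap 0.0275 gf 31.1
130 t 11.93 p [ 0.524  -0.1451  0.1619] yaw 130.0 F [0.6 2.3 8.8] M [ 0.32 -0.14  0.1 ] gap 0.0276 gf 31.2
```

```bash
python3 - <<'E'
from h import *; from bench import env, cam
for y in(145,158,170):
    env.servo_line([.523,-.145,.1611],down(np.radians(y)),rate=.05); env.sleep(.1); st(env,y)
im=cam.capture("top"); cv2.imwrite("pics/top_t.png",cv2.resize(im["image"][177:237,320:395],None,fx=6,fy=6,interpolation=cv2.INTER_CUBIC))
im=cam.capture("scene"); cv2.imwrite("pics/scene_t.png",cv2.resize(im["image"][190:270,240:340],None,fx=6,fy=6,interpolation=cv2.INTER_CUBIC))
E
```

```text
145 t 12.43 p [ 0.5238 -0.1448  0.1618] yaw 145.0 F [-0.3  2.8  7.9] M [ 0.49 -0.13  0.08] gap 0.0276 gf 31.3
158 t 12.91 p [ 0.5239 -0.1452  0.1619] yaw 158.0 F [0.4 1.4 7.9] M [ 0.23 -0.1   0.04] gap 0.0271 gf 31.3
170 t 13.37 p [ 0.5241 -0.1449  0.1619] yaw 170.0 F [0.9 2.7 8.8] M [ 0.52 -0.28  0.13] gap 0.0273 gf 31.2
```

View pics/scene_t.png

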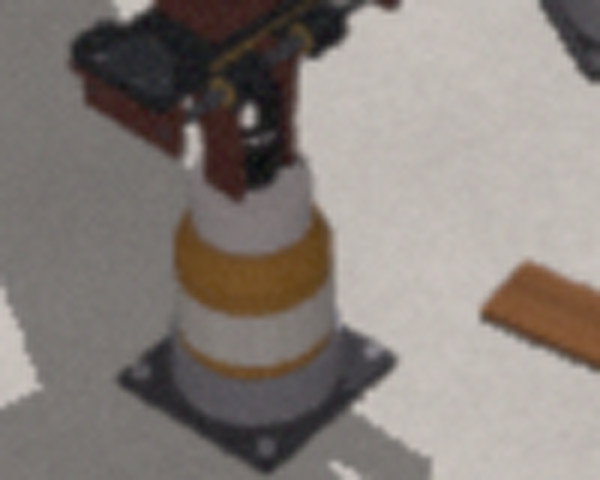

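The pointer has left its old place at crop (290,180), so the cap turned with the grip. Now I'll lift slowly while watching the force.

```bash
python3 - <<'E'
from h import *; from bench import env, cam
ok=True
for z in(.167,.174,.185):
    h=env.servo_line([.523,-.145,z],rate=.03,contact_N=16); env.sleep(.1); o=st(env,h)
    if h or o["force"][2]<-6: ok=False; break
if ok:
    env.servo_line([.523,-.145,.2645],rate=.05); env.sleep(.5); st(env,"top")
    S=cam.capture("scene"); cv2.imwrite("pics/scene_l.png",cv2.resize(S["image"][170:270,240:340],None,fx=5.5,fy=5.5,interpolation=cv2.INTER_CUBIC)); np.savez("lift.npz",**S)
E
```

```text
False t 13.92 p [ 0.524  -0.1449  0.1675] yaw 170.0 F [2.4 4.1 6. ] M [ 0.64 -0.5   0.01] gap 0.0274 gf 30.8
False t 14.4 p [ 0.5229 -0.1449  0.1739] yaw 170.0 F [1.4 1.7 1.5] M [ 0.41 -0.51  0.05] gap 0.0276 gf 30.7
False t 15.02 p [ 0.5226 -0.145   0.1849] yaw 170.0 F [-0.2 -0.6 -1.4] M [ 0.01 -0.11 -0.03] gap 0.0274 gf 30.2
top t 17.26 p [ 0.523  -0.145   0.2645] yaw 170.0 F [ 1.1  0.9 -2.5] M [ 0.04 -0.17  0.01] gap 0.0273 gf 30.2
```

View pics/scene_l.png

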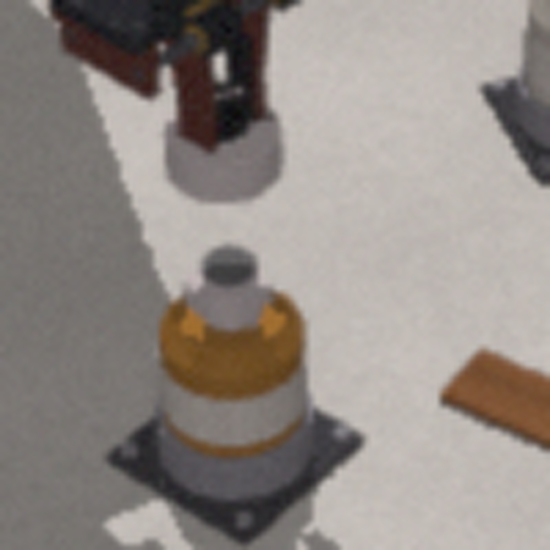

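The cap is off, at crop (224,165), with the open neck at (230,268) below it. It may lean slightly, so I'll measure its tilt, height and offset.

```bash
python3 - <<'E'
from h import *
from scipy.optimize import least_squares
c=dict(np.load("lift.npz")); P=cloud(c); hsv=cv2.cvtColor(c["image"],cv2.COLOR_BGR2HSV)
def cyl(Pc,hs,lo,hi,xy,r,box,s=70):
    m=np.zeros((400,640),bool); m[box[0]:box[1],box[2]:box[3]]=1
    m&=(Pc[...,2]>lo)&(Pc[...,2]<hi)&(hs[...,1]<s)&(hs[...,2]>75)&(np.hypot(Pc[...,0]-xy[0],Pc[...,1]-xy[1])<.045)
    q=Pc[m]; zc=(lo+hi)/2
    def f(p):
        d=np.array([p[2],p[3],1]); d/=np.linalg.norm(d); w=q-[p[0],p[1],zc]
        return np.linalg.norm(np.cross(w,d),axis=1)-r
    s_=least_squares(f,[*xy,0,0],loss="soft_l1",f_scale=.002); v,u=np.where(m)
    J=np.linalg.inv(s_.jac.T@s_.jac)*np.mean(s_.fun**2)
    print(m.sum(),"xy",s_.x[:2].round(4),"tilt deg",np.degrees(s_.x[2:]).round(1),"+-",np.degrees(np.sqrt(np.diag(J))[2:]).round(1),"rms",np.sqrt(np.mean(s_.fun**2)).round(4),"z",np.percentile(q[:,2],[1,99]).round(4),"v",v.min(),v.max())
    return m
xy=(.523,-.145)
m=cyl(P,hsv,.219,.248,xy,.032,(170,215,260,300))
S=load("scene"); cyl(cloud(S),cv2.cvtColor(S["image"],cv2.COLOR_BGR2HSV),.128,.153,xy,.032,(205,240,260,300))
# silhouette lower edge per column: lifted vs locked
for name,c_,b in(("lift",c,(170,215,262,298)),("locked",S,(205,240,262,298))):
    Pc=cloud(c_); lo=.205 if name=="lift" else .122
    hs=cv2.cvtColor(c_["image"],cv2.COLOR_BGR2HSV)
    M=(Pc[...,2]>lo)&(hs[...,1]<70)&(np.hypot(Pc[...,0]-.523,Pc[...,1]+.145)<.045)
    print(name,[(u,int(np.where(M[b[0]:b[1],u])[0].max()+b[0])) for u in range(b[2],b[3]) if M[b[0]:b[1],u].any()])
E
```

```text
188 xy [ 0.5214 -0.1461] tilt deg [-7.7  5.3] +- [5.3 4.5] rms 0.0043 z [0.221  0.2479] v 191 206
163 xy [ 0.5225 -0.1454] tilt deg [-3.9  6.4] +- [8.2 7.6] rms 0.0057 z [0.1289 0.1529] v 212 229
lift [(270, 201), (271, 203), (272, 204), (273, 204), (274, 205), (275, 205), (276, 206), (277, 206), (278, 206), (279, 206), (280, 206), (281, 206), (282, 206), (283, 206), (284, 206), (285, 205), (286, 205), (287, 204), (288, 204), (289, 203), (290, 202), (291, 171), (292, 171), (293, 170)]
locked [(271, 217), (272, 225), (273, 226), (274, 227), (275, 228), (276, 228), (277, 229), (278, 229), (279, 229), (280, 229), (281, 229), (282, 229), (283, 229), (284, 229), (285, 229), (286, 228), (287, 228), (288, 227), (289, 226), (290, 226), (291, 224)]
```

The lower edge is symmetric, so the cap is level. It sits at z ≈ 0.221 (about 8 cm above the mouth) and within 1.5 mm of the axis, so I'm handing in.

```bash
python3 -c "
from h import *; from bench import env, cam
st(env); print(env.close_job())"
```

```text
t 17.31 p [ 0.523  -0.145   0.2645] yaw 170.0 F [-0.2 -0.2 -1.2] M [-0.01 -0.13 -0.01] gap 0.0272 gf 30.2
the job is handed in; nothing more can be done
None
```

The ochre bottle is open and the job is handed in at 17.3 s: the cap is held still in the gripper about 8 cm above the neck, level as far as the side camera can show (front-to-back tilt could not be measured closely), and the arm touched nothing but the ochre bottle's cap.

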